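# Queue the cups and hold the hitched gate open

## Robot

A 6-joint arm with a two-finger parallel gripper is mounted at the origin on a cart in front of the work surface, level with it; the furniture and walls round the work are solid. World frame = base frame: x ahead of the robot, y to its left, z up, the work surface at z = 0. Lengths are in mm, angles in rad, forces in N, time in s.
With the tool pointing down it reaches from about 300 to 775 mm from the base axis. Payload 14.6 kg.
Tool frame: the origin (TCP) lies midway between the tips of the shut fingers; the grasp point (between the pads) lies grasp_offset behind it (grasp_offset is the distance from the TCP to the grasp point, in mm); z points along the fingers, y is the line along which they close (so a half turn about z gives the same grasp; the last joint's range is limited). The gripper opens to 94 mm and grips with 3 to 60 N. Pads are 16 mm wide; open, the fingers measure 119 mm over their backs; the gripper's body (75 mm by 177 mm) begins 78 mm behind the grasp point.
Start: joints at [1.197, 0.3, 1.521, -0, 1.321, -0.067], TCP at [166.103, 524.308, 205.446] pointing down, gripper open.
Joint ranges: [-3.03, 3.03], [-0.79, 2.21], [0.23, 2.52], [-1.04, 4.18], [0, 3.07], [-2.55, 2.55]. Speed limits (rad/s): [2.22, 2.22, 2.57, 3.14, 3.14, 3.14].

## Interface

Orientations are given as [roll, pitch, yaw] about the fixed x, y, z axes, in that order (R = Rz(yaw) Ry(pitch) Rx(roll)).
In Python, from cell import * gives the robot as it stands. The module is installed in compiled form; this text tells all that it offers.
- The arm moves only by the shell command python3 -m jog 'ROWS' [FORCE]. ROWS is JSON, a list of rows, each a list of 3 entries, a list of its own where there are three numbers: the finger opening in mm, from 0 to 94, then the shift along the tool's x, y, z in units of 50 mm (1.0 is 50 mm), then the turn about the tool's z in units of 180 degrees (1.0 is 180 degrees). In form: [[fingers, [dx, dy, dz], twist], ...]. A call has 1 to 20 rows; each row shifts and turns the commanded pose from where the row before left it, along the tool's axes as they then stand; what a row does not reach is not made up. A row lasts 1/10 s, in which the tool goes at most 50 mm and 8.59 degrees, less where a joint would pass 70% of its speed; a pose out of reach is approached as far as the arm can. A call with a number of a shift or a turn outside -1 to 1 is refused whole. A call with a gripper value outside its range is refused whole. The fingers move at their own pace and stop on an object; FORCE is the grip in N (left out, the last holds). Time passes only in rows, so rows that do not move let the fingers close. It gives the time, the measured TCP pose, the force, the opening and the grip force at its end, in the units of the state.
- read_state(): the state, without advancing time (a new reading comes with each control period).
- camera(name): name is "scene" or "side" or "wrist"; returns the picture (480x640x3 uint8, red, green, blue); there is no depth.
- calibration(name): a dict with "mtx" (3x3 intrinsics, pixels), "distortion" ([k1, k2, p1, p2, k3] as OpenCV has them; the pictures are not rectified), "cam_to_world" (4x4, takes a point from camera to world coordinates); the wrist camera has in their place "hand_eye" (4x4, takes a point from camera to tool coordinates, whose origin is the TCP and whose axes are the flange's). Camera axes: x right, y down, z forward; pixel columns grow to the right and rows downward; lengths in mm; the calibration is good to about 2 mm. A picture is of the moment at which its call begins: read the wrist's pose just before it. calibration takes no time and is no camera call.
- sign_off(): hands the job in; it is judged then, once.
Trained networks look in the newest picture that a camera, given by its name, has taken for a name from the list of things; names that differ only in an ending like _2 or _b are one class to them, and where a whole thing is asked for, a point or a joint stands for the part that bears it (a point fixed in the world has none). Each returns a list of dicts, best first, with "conf" (0 to 1); they miss things now and then, are a little off and sometimes report something else, mostly with a low value. They report only what shows in the picture. A call takes as long as a camera call. They do not tell look-alikes from the thing itself.
- regions_of(camera, query): "pixels" (480x640 bool, what is visible of it) and "rect" ([centre column, centre row, width, height] in pixels, round what is visible of it).
The state is a dict: "clock": time; "joints": joint angles; "qd": joint speeds; "effort": joint torques, N m; "eef_pos": TCP position; "eef_rot": TCP orientation; "wrist_force": force on the tool from outside, world axes, zero at the start; "moment": the same for the moment, N m; "finger_gap": finger opening in mm; "finger_force": force on a finger pad.
Only numpy, scipy, OpenCV 4.12 (cv2) and the standard library are available. Lean on these libraries where they do the work, as an engineer would, in place of code of your own. Each camera call takes 0.05 s, during which the arm holds its last target. There are 200 camera calls.

## Task

Slide the two loose filled sample cups, one after the other and without lifting or tipping them, into the lane between the two low aluminium rails, so that they stand in single file, touching or nearly touching each other and the rubber paddle of the gate. Then pull the red latch grip away from the yellow coupler, along the lane against its spring, swing the yellow gate tongue up off its ball to well over half of its travel (about 40 degrees), and finish while still holding it up there, with both cups left standing in the lane; do not disturb the tape roll, the soil tin or the brass weight.

Things in the scene. Friction and masses are not known exactly. Their poses are not given: they have to be found in the camera images.
- rack: fixed feed lane with a gate across it. Origin on the worktop, on the lane's centre line, under the gate tongue; x runs along the lane from the mouth to the gate and on, y to the left towards the ball, z up. Two aluminium rails 14 mm high, x=-95 to +55 mm, inner faces y=+-30, outer +-38 mm; cups slide on the worktop itself
- lane_mouth (a point): centre of the lane's mouth on the worktop (rack x=-95 mm, y=0), where the straight rails begin; in front of it they flare outwards for another 28 mm, to x=-123 mm and y=+-55 mm outside
- paddle (a point): where the first cup stops: centre of the near face of the black rubber paddle that hangs from the tongue (rack x=-4, y=0, z=30 mm while lowered; 24 mm wide, 12 to 50 mm above the worktop, moves with the tongue). A cup that touches it has its centre at rack x=-31 mm, the next one behind at x=-85 mm
- ball (a point): centre of the fixed steel ball (rack x=0, y=68, z=63 mm). The coupler, a yellow housing at the end of the tongue, sits over it: x=+-19 mm, y=49 to 89 mm, top at z=82 mm. The yellow tongue (18 mm wide, z=52 to 72 mm) runs from it across the lane to the hinge
- tongue_hinge (a point): fixed point on the tongue's hinge axis (rack x=0, y=-60, z=62 mm), in a blue pedestal 74 mm high, y=-72 to -38 mm
- tongue (a joint): tongue angle about the hinge, which runs along the rack's x axis: 0 on the ball, 1.0 rad fully up; the ball end swings up and over towards the hinge. Weighs 0.35 kg, falls shut when let go. Rises no more than about 0.02 rad while latched; from 0.55 rad the paddle is clear above the cups
- latch (a joint): travel of the spring latch in the coupler, along the rack's +x: 0 latched, 0.018 m fully pulled; the tongue is free beyond 0.014 m. The spring takes 4.5 N at the start, 8.5 N at full travel, and draws the latch back when let go. The latch rides on the tongue, so the same grip can raise it
- latch_grip (a point): grasp point of the red latch grip, an upright tab 12 mm thick (rack x), 24 mm wide (y), beyond the coupler; moves with latch and tongue (rack x=36, y=68, z=102 mm at the start). The tab spans z=36 to 119 mm, its top 6 mm a head 16 x 28 mm. Pinch it from above across its thickness; the coupler beside it ends 20 mm below this point
- cup_a: loose steel sample cup filled with clay paste, round, 54 mm across, 40 mm high, origin at the centre of its underside, z up, about 0.11 kg
- cup_b: a second cup, the same in every way
- tape_roll: bystander: roll of cream marking tape lying flat, 82 mm across, 19 mm high, origin at the centre of its underside
- soil_tin: bystander: open aluminium tin with soil, 63 mm across, 41 mm high, origin at the centre of its underside
- brass_weight: bystander: brass knob weight, 29 mm across, 38 mm high, origin at the centre of its underside
- cone_penetrometer: fixed instrument on the right, an obstacle to go round: blue base about 90 mm high, from about 0.27 to 0.6 m ahead of the robot and from straight ahead to 0.27 m to the right; from it rises a column with dial and arm to about 0.5 m. Origin near the middle of the base, on the worktop
- timer_box: fixed black box, an obstacle between lane and penetrometer, about 160 mm wide, 130 mm deep and 75 mm high, knobs on its front; origin at the centre of its underside
Things that resemble listed ones, but are neither listed nor needed, are in the scene too. Leave any green or orange look-alike of the cup_b alone.

How it is judged:
By the outcome, as a careful person would: the job done as asked, in the order asked, and still so for the second after the job is handed in, while the arm keeps its last pose, push and grip.
It also fails if it takes over 64 s, if anything falls off the work surface, if the arm or the gripper's body presses on something with over 40 N, if the wrist force passes 120 N, or if a joint passes its speed limit or range.

## Working session

There is one attempt and no reset: what is moved stays moved. The work goes in short steps, Python scripts to look and compute and a shell command to move; the robot and the scene stay as the last step left them, time stands still between calls to the robot, and variables do not carry over. Pictures are saved under pics/ and viewed, at most 10 in all, crops included, and the job is handed in when it is done.

```bash
mkdir -p pics
cat > h.py <<'E'
from cell import *
import numpy as np, cv2, sys
from scipy.spatial.transform import Rotation as R
def T_world(cam):
    c=calibration(cam)
    if 'cam_to_world' in c: return c,np.array(c['cam_to_world'])
    s=read_state(); T=np.eye(4); T[:3,:3]=R.from_euler('xyz',s['eef_rot']).as_matrix(); T[:3,3]=s['eef_pos']
    return c,T@np.array(c['hand_eye'])
def ray(cam,px,z):
    c,T=T_world(cam)
    p=cv2.undistortPoints(np.array(px,float).reshape(-1,1,2),np.array(c['mtx']),np.array(c['distortion'])).reshape(-1,2)
    d=np.c_[p,np.ones(len(p))]@T[:3,:3].T
    return T[:3,3]+d*((z-T[2,3])/d[:,2:])
def proj(cam,P):
    c,T=T_world(cam); Ti=np.linalg.inv(T)
    rv=cv2.Rodrigues(Ti[:3,:3])[0]
    return cv2.projectPoints(np.array(P,float).reshape(-1,1,3),rv,Ti[:3,3],np.array(c['mtx']),np.array(c['distortion']))[0].reshape(-1,2)
def shot(cam,name):
    im=camera(cam); cv2.imwrite(f'pics/{name}.png',im[...,::-1]); return im
E
python3 - <<'E'
from h import *
print(read_state())
for c in ('scene','side'):
    shot(c,c+'0')
    print(c,T_world(c)[1].round(2).tolist())
    for q in ('cup_a','tape_roll','soil_tin','brass_weight','latch_grip','paddle','rack','tongue','timer_box'):
        try:
            for r in regions_of(c,q)[:5]: print(c,q,round(r['conf'],2),np.round(r['rect']).tolist(), r['pixels'].sum())
        except Exception as e: print(q,e)
E
```

```text
{'clock': 0.0, 'joints': array([ 1.19738869e+00,  3.00474426e-01,  1.52155696e+00, -1.36299915e-05,
        1.32068624e+00, -6.65659629e-02]), 'qd': array([ 0.00153752, -0.00070346, -0.0002438 , -0.00052682, -0.00107811,
        0.00081785]), 'effort': array([ 2.99015795e-03, -5.31788242e+01, -3.52755976e+01,  7.09837954e-02,
        2.42261623e-02, -4.22737446e-05]), 'eef_pos': array([166.02424477, 524.0815276 , 204.8947048 ]), 'eef_rot': array([-3.14046929e+00, -6.16567426e-05,  2.83475433e+00]), 'wrist_force': array([-0.29789727, -0.16864893,  0.39280209]), 'moment': array([-0.01444402,  0.01220516, -0.02568717]), 'finger_force': 0.0, 'finger_gap': 93.94408286002478}
scene [[0.87, -0.28, 0.39, -90.61], [-0.49, -0.51, 0.71, -771.11], [0.0, -0.81, -0.59, 900.3], [0.0, 0.0, 0.0, 1.0]]
scene cup_a 0.98 [293.0, 290.0, 28.0, 26.0] 487
scene cup_a 0.94 [342.0, 290.0, 22.0, 25.0] 488
scene cup_a 0.87 [302.0, 259.0, 23.0, 25.0] 435
scene cup_a 0.55 [258.0, 274.0, 20.0, 26.0] 483
scene tape_roll 0.7 [327.0, 194.0, 30.0, 17.0] 413
scene soil_tin 0.78 [249.0, 209.0, 23.0, 24.0] 446
scene bras
[... 297 characters left out ...]
de [[0.9, 0.31, -0.3, 885.86], [0.43, -0.62, 0.66, -724.68], [0.01, -0.72, -0.69, 1050.65], [0.0, 0.0, 0.0, 1.0]]
side cup_a 0.85 [250.0, 260.0, 18.0, 22.0] 289
side cup_a 0.83 [248.0, 228.0, 21.0, 26.0] 386
side cup_a 0.75 [272.0, 292.0, 20.0, 29.0] 456
side cup_a 0.74 [292.0, 243.0, 23.0, 22.0] 513
side tape_roll 0.83 [410.0, 213.0, 31.0, 28.0] 603
side soil_tin 0.6 [329.0, 175.0, 24.0, 25.0] 497
side brass_weight 0.7 [404.0, 266.0, 14.0, 17.0] 174
side latch_grip 0.61 [352.0, 188.0, 7.0, 26.0] 191
side latch_grip 0.19 [412.0, 210.0, 31.0, 31.0] 605
side paddle 0.74 [350.0, 201.0, 43.0, 61.0] 943
side rack 0.69 [338.0, 214.0, 81.0, 86.0] 2213
side tongue 0.58 [348.0, 201.0, 40.0, 55.0] 968
```

Run:
```python
from h import *
for c,(x,y) in (('scene',(200,150)),('side',(220,140))):
    im=cv2.imread(f'pics/{c}0.png')[y:y+190,x:x+250]
    cv2.imwrite(f'pics/{c}0c.png',cv2.resize(im,None,fx=3.15,fy=3.15,interpolation=cv2.INTER_CUBIC))
for p in ([293,290],[342,290],[302,259],[258,274]): print('cup sc',p,ray('scene',p,20).round().tolist())
for p in ([250,260],[248,228],[272,292],[292,243]): print('cup si',p,ray('side',p,20).round().tolist())
for n,a,b,z in (('tape',[327,194],[410,213],9),('tin',[249,209],[329,175],20),('brass',[294,195],[404,266],19),('grip',[291,192],[352,188],95)):
    print(n,ray('scene',a,z).round().tolist(),ray('side',b,z).round().tolist())
```

```text
cup sc [293, 290] [[317.0, 138.0, 20.0]]
cup sc [342, 290] [[421.0, 81.0, 20.0]]
cup sc [302, 259] [[390.0, 235.0, 20.0]]
cup sc [258, 274] [[266.0, 234.0, 20.0]]
cup si [250, 260] [[330.0, 146.0, 20.0]]
cup si [248, 228] [[271.0, 241.0, 20.0]]
cup si [272, 292] [[424.0, 80.0, 20.0]]
cup si [292, 243] [[393.0, 241.0, 20.0]]
tape [[611.0, 502.0, 9.0]] [[610.0, 486.0, 9.0]]
tin [[360.0, 523.0, 20.0]] [[362.0, 526.0, 20.0]]
brass [[512.0, 531.0, 19.0]] [[661.0, 287.0, 19.0]]
grip [[459.0, 438.0, 95.0]] [[473.0, 412.0, 95.0]]
```

View pics/scene0c.png

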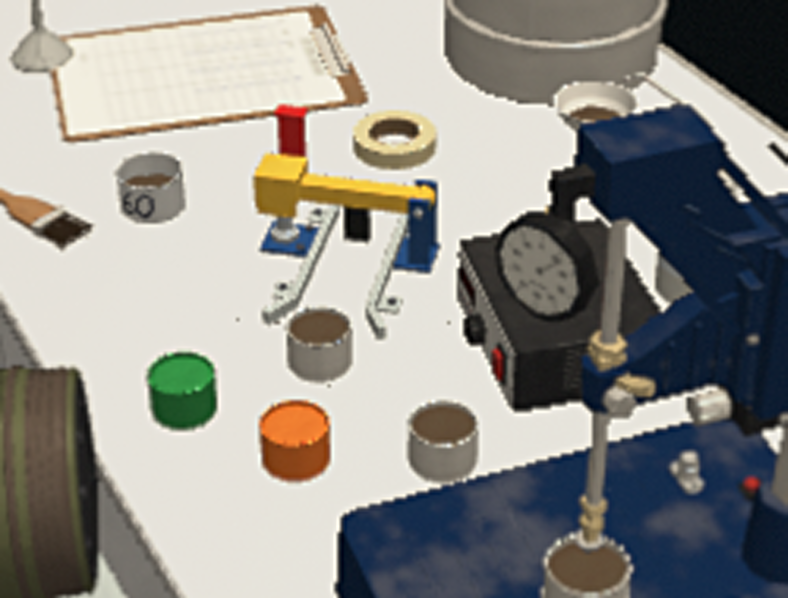

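View pics/side0c.png

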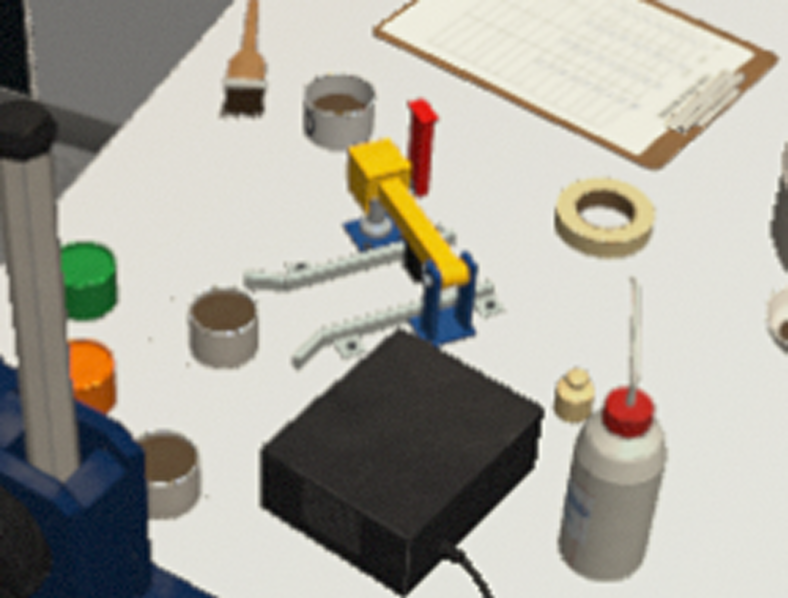

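The scene view shows the two steel cups at about (302,259) and (342,290), with the orange and green ones beside them. The gate, with its red tab at (292,190), stands beyond. The side view agrees and shows the brass weight at (404,266). Next I fit the rack's pose.

Run:
```python
from h import *
from scipy.optimize import least_squares
sc=lambda u,v:(200+u/3.152,150+v/3.15); si=lambda u,v:(220+u/3.152,140+v/3.15)
obs=[('scene',(36,68,119),sc(292,109)),('side',(36,68,119),si(422,110)),('scene',(0,69,82),sc(283,166)),('side',(0,69,82),si(380,160)),
('scene',(-122,53,12),sc(268,315)),('scene',(-122,-53,12),sc(379,329)),('side',(-122,53,12),si(249,277)),('side',(-122,-53,12),si(299,358)),
('side',(0,68,63-35),si(375,228)),('scene',(-5,0,31),sc(356,223))]
def W(p,P):
    x,y,t=p;c,s=np.cos(t),np.sin(t);P=np.asarray(P,float)
    return np.c_[x+c*P[:,0]-s*P[:,1],y+s*P[:,0]+c*P[:,1],P[:,2]]
def f(p): return np.concatenate([proj(c,W(p,[P]))[0]-np.array(o) for c,P,o in obs])
r=least_squares(f,[450,380,1.0],x_scale=[100,100,1],loss='soft_l1')
print(r.x,np.degrees(r.x[2]));print(f(r.x).reshape(-1,2).round(1).tolist())
np.save('rack.npy',r.x)
for n,P in dict(mouth=(-95,0,0),flareL=(-123,55,0),flareR=(-123,-55,0),paddle=(-4,0,30),cup1=(-31,0,0),cup2=(-85,0,0),grip=(36,68,102),hinge=(0,-60,62)).items(): print(n,W(r.x,[P])[0].round().tolist())
Ti=lambda q:(np.array([[np.cos(r.x[2]),np.sin(r.x[2])],[-np.sin(r.x[2]),np.cos(r.x[2])]])@(np.array(q)-r.x[:2])).round()
for q in ([391,238],[422,80],[320,142],[268,238],[610,490],[361,524],[661,287]): print(q,Ti(q))
for n in('scene','side'):
  for res in regions_of(n,'timer_box')[:2]+regions_of(n,'cone_penetrometer')[:2]: print(n,res['conf'],np.round(res['rect']))
c=calibration('wrist');print(c)
print([round(float(x),1) for x in [0]])
import cell;print([ (k,getattr(cell,k)) for k in dir(cell) if 'grasp' in k.lower()])
# timer box top corners, side view
print(ray('side',[si(400,332),si(545,410),si(408,535),si(265,447)],75).round().tolist())
```

```text
[494.28437877 363.33777823   0.85714108] 49.11056618582878
[[0.7, -0.1], [-0.1, -0.5], [0.3, -0.4], [-0.7, -1.4], [-0.0, -1.1], [3.3, -0.5], [-1.8, -1.0], [-0.4, 0.8], [0.1, -6.2], [1.1, 0.5]]
mouth [432.0, 292.0, 0.0]
flareL [372.0, 306.0, 0.0]
flareR [455.0, 234.0, 0.0]
paddle [492.0, 360.0, 30.0]
cup1 [474.0, 340.0, 0.0]
cup2 [439.0, 299.0, 0.0]
grip [466.0, 435.0, 102.0]
hinge [540.0, 324.0, 62.0]
[391, 238] [-162.   -4.]
[422, 80] [-262. -131.]
[320, 142] [-281.  -13.]
[268, 238] [-243.   89.]
[610, 490] [172.  -5.]
[361, 524] [ 34. 206.]
[661, 287] [  51. -176.]
scene 0.31 [341. 290.  23.  24.]
scene 0.17 [310. 206.  55.  42.]
{'mtx': array([[385.4693684 ,   0.        , 319.70021892],
       [  0.        , 385.4693684 , 236.91789569],
       [  0.        ,   0.        ,   1.        ]]), 'distortion': array([-0.01890953,  0.        ,  0.        ,  0.        ,  0.        ]), 'hand_eye': array([[-6.75769007e-04, -9.58466134e-01, -2.85205565e-01,
         8.45729292e+01],
       [ 9.99999637e-01, -4.99857632e-04, -6.89580341e-04,
         7.55727590e-01],
       [ 5.18377225e-04, -2.85205927e-01,  9.58466124e-01,
        -1.78911673e+02],
       [ 0.00000000e+00,  0.00000000e+00,  0.00000000e+00,
         1.00000000e+00]])}
[0.0]
[('grasp_offset', 18.8)]
[[534.0, 237.0, 75.0], [656.0, 210.0, 75.0], [614.0, 63.0, 75.0], [496.0, 93.0, 75.0]]
```

```bash
python3 -m jog '[[30,[-0.28,-0.25,0],0],[30,[-0.57,-0.49,0],0],[30,[-0.57,-0.49,0.1],0],[30,[-0.57,-0.49,0.1],0],[30,[-0.57,-0.49,0.1],0],[30,[-0.57,-0.49,0.1],0],[30,[-0.57,-0.49,0.1],0],[30,[-0.57,-0.49,0.1],0],[30,[-0.57,-0.49,0.1],0],[30,[-0.57,-0.49,0.1],0],[30,[-0.28,-0.25,0.1],0]]' 10
python3 -m jog '[[30,[0,0,0],0.045],[30,[0,0,0],0.045],[30,[0,0,0],0.045],[30,[0,0,0],0.045],[30,[0,0,0],0.045],[30,[0,0,0],0.045],[30,[0,0,0],0.045],[30,[0,0,0],0.045],[30,[0,0,0],0.045],[30,[0,0,0],0.045],[30,[0,0,0],0.045],[30,[0,0,0],0.045],[30,[0,0,0],0.045],[30,[0,0,0],0.045],[30,[0,0,0],0],[30,[0,0,0],0]]'
python3 - <<'E'
from h import *
s=read_state();print(s['eef_pos'],s['eef_rot'],s['joints'])
im=shot('wrist','w1')
for r in regions_of('wrist','cup_a')[:5]: print(round(r['conf'],2),np.round(r['rect']).tolist(),ray('wrist',r['rect'][:2],30).round().tolist())
E
```

```text
clock: 2.3
eef_pos: [364.2, 202.4, 160.5]
eef_rot: [3.141, 0.001, 2.833]
wrist_force: [0.0, -0.0, 0.7]
finger_gap: 30.0
finger_force: 0.0
clock: 3.9
eef_pos: [363.2, 204.4, 160.5]
eef_rot: [3.142, -0.0, 0.86]
wrist_force: [-0.8, -0.2, 0.4]
finger_gap: 30.1
finger_force: 0.0
[363.18558336 204.3562279  160.50839961] [ 3.14153263e+00 -9.45045193e-05  8.59922082e-01] [ 4.24593909e-01  4.67931065e-02  1.92869349e+00 -1.58561083e-05
  1.16599505e+00  1.13547440e+00]
0.95 [326.0, 308.0, 57.0, 71.0] [[317.0, 146.0, 30.0]]
0.76 [319.0, 177.0, 73.0, 69.0] [[389.0, 237.0, 30.0]]
0.74 [211.0, 268.0, 72.0, 74.0] [[268.0, 238.0, 30.0]]
0.62 [455.0, 286.0, 77.0, 73.0] [[417.0, 88.0, 30.0]]
```

View pics/w1.png

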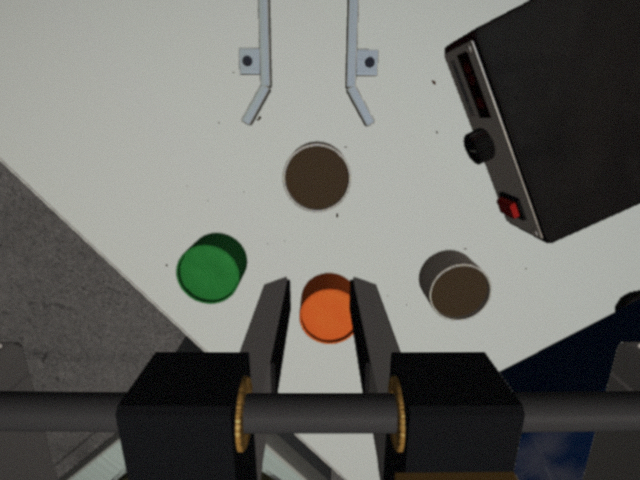

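The lane is straight ahead in the wrist view, with its inner edges at columns ~270 and ~347 and the mouth at row ~87. Cup 1's rim is at (317,177) and cup 2's at (459,291). Orange is below the fingers, with green to the left.

Run:
```python
from h import *
x0,y0,t=np.load('rack.npy');s=read_state()
def rk(q): d=np.array(q)[:2]-[x0,y0];return np.array([np.cos(t)*d[0]+np.sin(t)*d[1],-np.sin(t)*d[0]+np.cos(t)*d[1]]).round(1)
L=ray('wrist',[[270,5],[270,85],[347.5,5],[347.5,87],[246,124],[370,125]],14);C=ray('wrist',[[317,177.5],[459,292],[327,315],[210,274]],40)
for p in list(L)+list(C): print(p.round(1)[:2],rk(p))
print('tcp',rk(s['eef_pos']))
print('base edge',ray('wrist',[[510,373],[640,318]],90).round())
# penetrometer parts in scene view: cup on base, rod bottom, dial centre
print(ray('scene',[(387,330)],120).round(),ray('scene',[(392,262)],200).round(),ray('scene',[(373,235)],250).round())
```

```text
[444.1 357.2] [-37.5  33.9]
[405.7 315.7] [-94.1  35.8]
[488.1 319.1] [-37.5 -24.3]
[451.  274.4] [-95.5 -25.5]
[370.7 306.6] [-123.7   56.3]
[446.4 240.2] [-124.5  -44.4]
[388.4 238.7] [-163.5   -1.5]
[416.2  86.7] [-260.3 -122. ]
[317.3 143.6] [-282.  -10.]
[267.9 236.5] [-244.1   88.1]
tcp [-206.   -5.]
base edge [[407.  36.  90.]
 [505.  12.  90.]]
[[ 381. -162.  120.]] [[449. -68. 200.]] [[427. -27. 250.]]
```

```bash
python3 -m jog '[[26,[0,-0.07,0.4],0],[26,[0,0,0.6],0],[26,[0,0,0.6],0],[26,[0,0,0.6],0],[26,[0,0,0.4],0],[26,[0,0,0.25],0],[26,[0.05,0,0],0],[26,[0.08,0,0],0],[26,[0.1,0,0],0],[26,[0.1,-0.02,0],0],[26,[0.1,-0.03,0],0],[26,[0.1,-0.03,0],0],[26,[0.1,-0.03,0],0],[26,[0.1,-0.02,0],0],[26,[0.1,0,0],0],[26,[0.05,0,0],0],[26,[0,0,0],0]]'
python3 - <<'E'
from h import *
im=shot('wrist','w2')
E
```

```text
clock: 5.7
eef_pos: [384.7, 244.4, 17.9]
eef_rot: [-3.142, -0.0, 0.856]
wrist_force: [-0.8, -0.3, -0.4]
finger_gap: 26.2
finger_force: 0.0
```

View pics/w2.png

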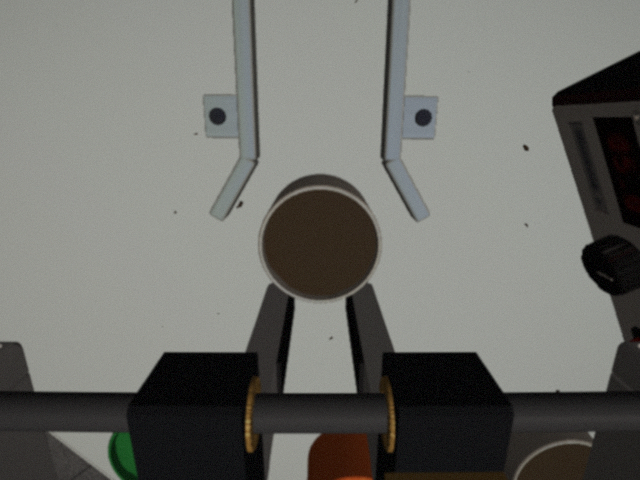

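The cup sits between the fingertips at (320,243), in line with the lane. I continue the push.

```bash
python3 -m jog '[[26,[0.05,0,0],0],[26,[0.1,0,0],0],[26,[0.1,0,0],0],[26,[0.1,0,0],0],[26,[0.1,0,0],0],[26,[0.1,0,0],0],[26,[0.1,0,0],0],[26,[0.1,0,0],0],[26,[0.1,0,0],0],[26,[0.1,0,0],0],[26,[0.1,0,0],0],[26,[0.1,0,0],0],[26,[0.1,0,0],0],[26,[0.1,0,0],0],[26,[0.1,0,0],0],[26,[0.1,0,0],0],[26,[0.1,0,0],0],[26,[0.1,0,0],0],[26,[0.05,0,0],0],[26,[0,0,0],0]]'
python3 - <<'E'
from h import *
im=shot('wrist','w3')
E
```

```text
clock: 7.75
eef_pos: [443.7, 312.3, 17.9]
eef_rot: [3.142, -0.0, 0.856]
wrist_force: [0.0, 0.5, -0.4]
finger_gap: 25.6
finger_force: 0.0
```

View pics/w3.png

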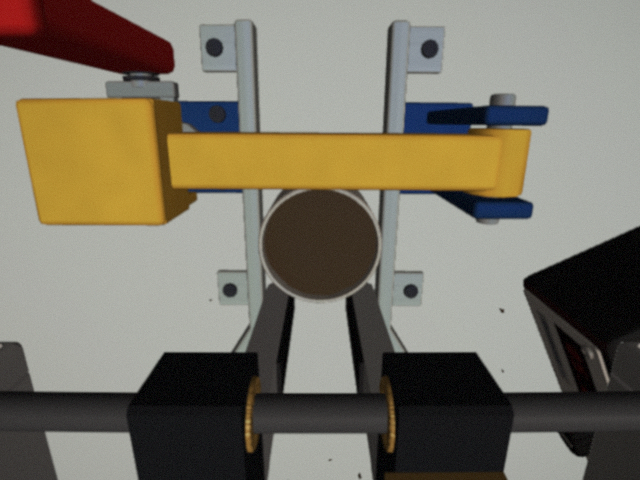

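Cup 1 is in the lane just short of the paddle, with its rim at (320,245). I check the rack pose from this picture and look at the penetrometer before going to cup 2.

Run:
```python
from h import *
x0,y0,t=np.load('rack.npy')
def rk(q): d=np.array(q)[:2]-[x0,y0];return np.array([np.cos(t)*d[0]+np.sin(t)*d[1],-np.sin(t)*d[0]+np.cos(t)*d[1]]).round(1)
print('coupler',[rk(p).tolist() for p in ray('wrist',[[20,100],[152,98],[165,222],[40,222]],82)])
print('tongue edges',[rk(p).tolist() for p in ray('wrist',[[320,134],[320,190]],72)])
print('rails',[rk(p).tolist() for p in ray('wrist',[[257,22],[390,22],[263,300],[379,300]],14)])
print('cup',rk(ray('wrist',[[320,244]],40)[0]),'tcp',rk(read_state()['eef_pos']))
a=camera('scene')[60:460,250:600];b=camera('side')[60:460,60:410]
cv2.imwrite('pics/pen.png',np.hstack([a,b])[...,::-1])
```

```text
coupler [[18.7, 91.2], [18.9, 53.2], [-17.3, 53.6], [-17.2, 92.8]]
tongue edges [[8.5, 5.8], [-9.2, 5.8]]
rails [[53.2, 32.6], [53.1, -24.2], [-76.8, 35.6], [-76.9, -24.8]]
cup [-37.9   5.9] tcp [-71.9   4.8]
```

View pics/pen.png

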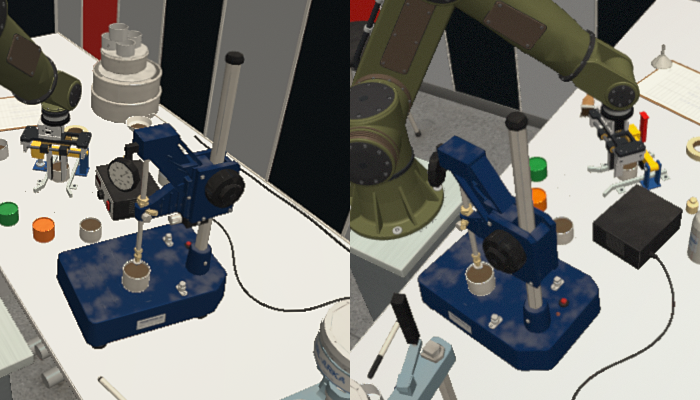

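Run:
```python
from h import *
def tri(a,b):
    P=[]
    for c,p in(('scene',a),('side',b)):
        A=ray(c,[p],0)[0];B=ray(c,[p],300)[0];d=(B-A)/np.linalg.norm(B-A);P.append((A,d))
    M=sum(np.eye(3)-np.outer(d,d) for A,d in P);v=sum((np.eye(3)-np.outer(d,d))@A for A,d in P)
    x=np.linalg.solve(M,v);return x.round(),[round(float(np.linalg.norm(np.cross(x-A,d))),1) for A,d in P]
print('dial',tri((372,233),(146,228)));print('coltop',tri((485,118),(226,180)));print('sample cup',tri((386,335),(190,338)));print('headtop',tri((400,195),(160,204)))
print('rod',tri((391,268),(175,271)))
```

```text
dial (array([ 330., -163.,  373.]), [0.7, 0.7])
coltop (array([ 516., -189.,  551.]), [0.7, 0.7])
sample cup (array([ 378., -164.,  109.]), [0.1, 0.1])
headtop (array([ 375., -169.,  440.]), [2.7, 2.7])
rod (array([ 373., -163.,  286.]), [3.3, 3.3])
```

```bash
python3 -m jog '[[26,[-0.1,0,0],0],[26,[-0.2,0,0],0],[26,[0,0,-0.4],0],[26,[0,0,-0.6],0],[60,[0,0,-0.4],0],[90,[-0.4,0.3,0],0],[90,[-0.6,0.44,0],0],[90,[-0.6,0.44,0],0],[90,[-0.6,0.44,0],0],[90,[-0.6,0.44,0],0],[90,[-0.4,0.3,0],0],[90,[-0.26,0.18,0],0],[90,[0,0,0],0],[90,[0,0,0],0]]'
python3 - <<'E'
from h import *
x0,y0,t=np.load('rack.npy')
def rk(q): d=np.array(q)[:2]-[x0,y0];return np.array([np.cos(t)*d[0]+np.sin(t)*d[1],-np.sin(t)*d[0]+np.cos(t)*d[1]]).round(1)
im=shot('wrist','w4')
for r in regions_of('wrist','cup_b')[:4]: print(round(r['conf'],2),np.round(r['rect']).tolist(),rk(ray('wrist',r['rect'][:2],38)[0]))
print(rk(read_state()['eef_pos']))
E
```

```text
clock: 9.3
eef_pos: [415.8, 86.9, 88.0]
eef_rot: [3.141, -0.0, 0.855]
wrist_force: [-0.4, -0.4, -0.1]
finger_gap: 89.8
finger_force: 0.0
0.88 [32.0, 233.0, 62.0, 91.0] [-241.5   59.5]
0.67 [325.0, 256.0, 89.0, 93.0] [-256.6 -123.2]
0.65 [162.0, 284.0, 104.0, 98.0] [-275.9  -18.4]
[-259.8 -121.4]
```

View pics/w4.png

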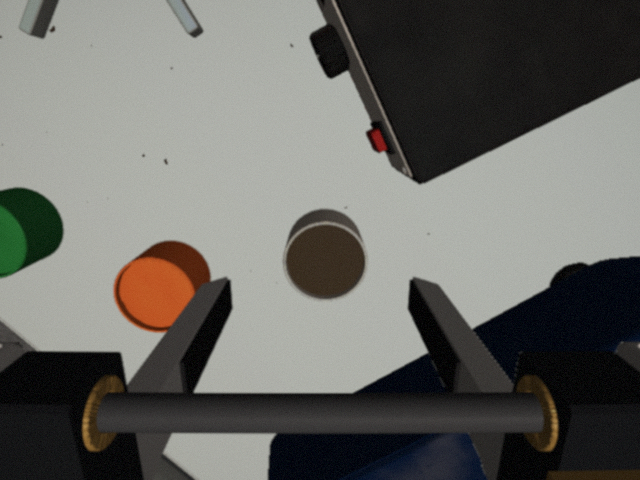

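Cup 2's rim is at (325,260), centred between the open fingers. I lower and grip lightly.

```bash
python3 -m jog '[[90,[0.02,0.03,0.3],0],[90,[0,0,0.5],0],[90,[0,0,0.4],0],[90,[0,0,0.2],0],[70,[0,0,0],0],[48,[0,0,0],0],[48,[0,0,0],0],[48,[0,0,0],0],[48,[0,0,0],0],[48,[0,0,0],0],[48,[0,0,0],0]]' 8
```

```text
clock: 10.5
eef_pos: [418.2, 86.6, 18.4]
eef_rot: [3.141, -0.001, 0.856]
wrist_force: [-0.9, 0.3, 7.0]
finger_gap: 53.0
finger_force: 8.0
```

```bash
python3 -m jog '[[48,[0.05,-0.07,0],0],[48,[0.1,-0.14,0],0],[48,[0.1,-0.14,0],0],[48,[0.1,-0.14,0],0]]'
python3 -m jog '[[48,[0.11,-0.15,0],0],[48,[0.11,-0.15,0],0],[48,[0.11,-0.15,0],0],[48,[0.11,-0.15,0],0],[48,[0.11,-0.15,0],0],[48,[0.11,-0.15,0],0],[48,[0.11,-0.15,0],0],[48,[0.11,-0.15,0],0],[48,[0.11,-0.15,0],0],[48,[0.11,-0.15,0],0],[48,[0.11,-0.15,0],0],[48,[0.11,-0.15,0],0],[48,[0.11,-0.15,0],0],[48,[0.05,-0.07,0],0],[48,[0,0,0],0]]'
python3 - <<'E'
from h import *
x0,y0,t=np.load('rack.npy')
d=read_state()['eef_pos'][:2]-[x0,y0];print(np.cos(t)*d[0]+np.sin(t)*d[1],-np.sin(t)*d[0]+np.cos(t)*d[1])
shot('wrist','w5')
E
```

```text
clock: 10.9
eef_pos: [411.3, 116.1, 18.4]
eef_rot: [3.14, -0.001, 0.856]
wrist_force: [0.3, -2.8, 6.3]
finger_gap: 53.2
finger_force: 8.0
clock: 12.4
eef_pos: [383.3, 238.8, 18.4]
eef_rot: [3.141, -0.001, 0.856]
wrist_force: [-1.3, 2.9, 6.6]
finger_gap: 52.8
finger_force: 8.0
-166.77523132810546 2.382241424871296
```

View pics/w5.png

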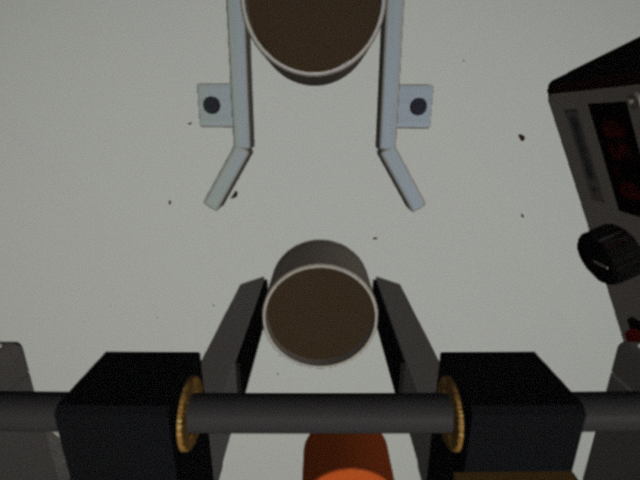

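Cup 2 is held at (320,313). The lane's centre is about 2 mm to the left and cup 1 is ahead. I correct and drag it in.

```bash
python3 -m jog '[[48,[0.05,-0.02,0],0],[48,[0.1,-0.02,0],0],[48,[0.1,0,0],0],[48,[0.1,0,0],0],[48,[0.1,0,0],0],[48,[0.1,0,0],0],[48,[0.1,0,0],0],[48,[0.1,0,0],0],[48,[0.1,0,0],0],[48,[0.1,0,0],0],[48,[0.1,0,0],0],[48,[0.1,0,0],0],[48,[0.1,0,0],0],[48,[0.1,0,0],0],[48,[0.08,0,0],0],[48,[0.05,0,0],0],[48,[0,0,0],0]]'
python3 -m jog '[[48,[0.03,0,0],0],[48,[0.03,0,0],0],[48,[0.03,0,0],0],[48,[0,0,0],0]]'
python3 -m jog '[[48,[0.03,0,0],0],[48,[0.03,0,0],0],[48,[0,0,0],0]]'
python3 - <<'E'
from h import *
x0,y0,t=np.load('rack.npy')
s=read_state()
d=s['eef_pos'][:2]-[x0,y0];print(np.cos(t)*d[0]+np.sin(t)*d[1],-np.sin(t)*d[0]+np.cos(t)*d[1])
f=s['wrist_force'];print('f lane x,y',np.cos(t)*f[0]+np.sin(t)*f[1],-np.sin(t)*f[0]+np.cos(t)*f[1])
shot('wrist','w6')
E
```

```text
clock: 14.15
eef_pos: [430.1, 295.4, 18.3]
eef_rot: [3.142, 0.0, 0.856]
wrist_force: [-2.0, -1.2, 7.1]
finger_gap: 53.0
finger_force: 8.0
clock: 14.55
eef_pos: [432.8, 298.5, 18.3]
eef_rot: [-3.142, 0.001, 0.856]
wrist_force: [-3.0, -3.1, 7.6]
finger_gap: 52.7
finger_force: 8.0
clock: 14.85
eef_pos: [434.8, 300.8, 18.2]
eef_rot: [-3.141, 0.001, 0.856]
wrist_force: [-4.3, -3.1, 8.5]
finger_gap: 53.3
finger_force: 8.0
-86.26269651722822 4.028311543640207
f lane x,y -5.161444814532517 1.1997455545271314
```

View pics/w6.png

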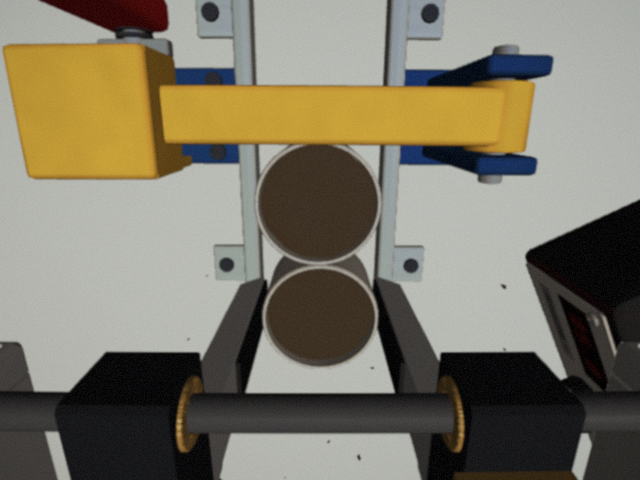

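The cups touch each other at (320,263), in line between the rails, and cup 1 reaches under the tongue. I press on a little until the paddle contact shows in the force.

```bash
python3 -m jog '[[48,[0.02,0,0],0],[48,[0.02,0,0],0],[48,[0,0,0],0]]'
python3 -m jog '[[48,[0.02,0,0],0],[48,[0,0,0],0],[48,[0,0,0],0]]'
```

```text
clock: 15.2
eef_pos: [436.0, 302.2, 18.2]
eef_rot: [-3.141, 0.001, 0.856]
wrist_force: [-2.5, -3.3, 7.5]
finger_gap: 53.0
finger_force: 8.0
clock: 15.5
eef_pos: [436.7, 303.0, 18.2]
eef_rot: [-3.141, 0.001, 0.856]
wrist_force: [-3.0, -3.0, 8.0]
finger_gap: 53.1
finger_force: 8.0
```

```bash
cat >> h.py <<'E'
x0,y0,t=np.load('rack.npy')
def rk(q): d=np.array(q)[:2]-[x0,y0];return np.array([np.cos(t)*d[0]+np.sin(t)*d[1],-np.sin(t)*d[0]+np.cos(t)*d[1]]).round(1)
def cups():
    im=camera('wrist').astype(int)
    print('tcp',rk(read_state()['eef_pos']),read_state()['wrist_force'].round(1))
    # tongue near edge at cols 330..360: last yellow row
    yel=(im[...,0]-im[...,2]>70)&(im[...,0]>140)
    rows=[np.where(yel[:300,c])[0].max() for c in range(300,340)]
    print('tongue near edge x',rk(ray('wrist',[[320,np.median(rows)+.5]],72)[0]))
    # rim near edge: brown -> rim transitions along column 320
    brown=(im[...,0]-im[...,2]>8)&(im.sum(2)<260)
    for lo,hi in((140,275),(262,380)):
        m=np.zeros(brown.shape,np.uint8);m[lo:hi,240:400]=brown[lo:hi,240:400]
        n,l,st,_=cv2.connectedComponentsWithStats(m)
        k=1+st[1:,4].argmax();ct=cv2.findContours((l==k).astype(np.uint8),0,1)[0][0]
        ct=ct[ct[:,0,1]>st[k,1]+30] if lo==140 else ct
        (cx,cy),ax,_=cv2.fitEllipse(ct);print('rim',round(cx,1),round(cy,1),np.round(ax,1),rk(ray('wrist',[[cx,cy]],40)[0]))
E
python3 - <<'E'
from h import *
cups()
E
python3 -m jog '[[48,[0.02,0,0],0],[48,[0.02,0,0],0],[48,[0,0,0],0]]'
python3 - <<'E'
from h import *
cups()
E
```

```text
tcp [-83.3   4. ] [-2.8 -4.3  7.4]
tongue near edge x [-8.6  5. ]
rim 317.5 202.5 [115.5 117.5] [-31.4   6. ]
rim 320.0 317.2 [ 95.6 107.1] [-84.3   5.1]
clock: 15.85
eef_pos: [438.0, 304.5, 18.2]
eef_rot: [-3.141, 0.001, 0.856]
wrist_force: [-2.7, -3.3, 7.3]
finger_gap: 52.9
finger_force: 8.0
tcp [-81.3   4.1] [-3.  -3.8  7.7]
tongue near edge x [-8.5  5. ]
rim 317.5 202.6 [115.3 117.4] [-29.4   6.1]
rim 319.9 317.2 [ 95.7 106.8] [-82.3   5.2]
```

```bash
python3 -m jog '[[48,[0.02,0,0],0],[48,[0.02,0,0],0],[48,[0,0,0],0]]'
python3 - <<'E'
from h import *
cups()
E
python3 -m jog '[[48,[0.02,0,0],0],[48,[0,0,0],0]]'
python3 - <<'E'
from h import *
cups()
E
```

```text
clock: 16.2
eef_pos: [438.8, 305.5, 17.8]
eef_rot: [-3.141, 0.003, 0.856]
wrist_force: [-5.7, -7.6, 6.8]
finger_gap: 53.3
finger_force: 8.0
tcp [-80.1   4. ] [-4.8 -6.6  6.8]
tongue near edge x [-8.6  5. ]
rim 317.5 205.5 [114.9 117.5] [-29.2   6.1]
rim 320.0 319.5 [ 95.3 107.1] [-82.    5.1]
clock: 16.45
eef_pos: [439.3, 306.0, 17.6]
eef_rot: [-3.141, 0.004, 0.856]
wrist_force: [-5.3, -8.4, 6.0]
finger_gap: 53.2
finger_force: 8.0
tcp [-79.4   4.1] [-5.8 -7.9  4.9]
tongue near edge x [-8.5  5. ]
rim 317.5 207.5 [114.  117.5] [-29.3   6.1]
rim 320.0 321.1 [ 95.1 107.1] [-82.    5.1]
```

Cup 1 has stopped at the paddle and the force is rising. I ease off, release, rise and turn for the latch.

```bash
python3 -m jog '[[48,[-0.03,0,0],0],[60,[0,0,0],0],[72,[0,0,0],0],[72,[0,0,0],0],[72,[0,0,-0.1],0],[72,[0,0,-0.5],0],[72,[0,0,-0.7],0],[72,[0,0,-0.7],0],[72,[0,0,-0.6],0],[72,[0,0,-0.4],0],[72,[0,0,0],0]]'
python3 -m jog '[[40,[0,0,0],-0.0455],[40,[0,0,0],-0.0455],[40,[0,0,0],-0.0455],[40,[0,0,0],-0.0455],[40,[0,0,0],-0.0455],[40,[0,0,0],-0.0455],[40,[0,0,0],-0.0455],[40,[0,0,0],-0.0455],[40,[0,0,0],-0.0455],[40,[0,0,0],-0.0455],[40,[0,0,0],-0.0455],[40,[0.2,0.35,0],0],[40,[0.3,0.5,0],0],[40,[0.3,0.5,0],0],[40,[0.3,0.5,0],0],[40,[0.2,0.35,0],0],[40,[0.06,0.13,0],0],[40,[0,0,0],0],[40,[0,0,0],0]]'
python3 - <<'E'
from h import *
s=read_state();print(rk(s['eef_pos']),s['joints'])
shot('wrist','w7')
for r in regions_of('wrist','latch_grip')[:2]: print(round(r['conf'],2),np.round(r['rect']).tolist(),rk(ray('wrist',r['rect'][:2],119)[0]))
im=cv2.imread('pics/w7.png').astype(int);m=(im[...,2]>120)&(im[...,1]<60)
print('red',m.sum());
E
```

```text
clock: 17.6
eef_pos: [440.3, 306.4, 171.0]
eef_rot: [3.14, -0.005, 0.856]
wrist_force: [0.3, 0.3, -0.5]
finger_gap: 72.1
finger_force: 0.0
clock: 19.5
eef_pos: [464.1, 437.5, 167.4]
eef_rot: [-3.141, -0.0, 2.428]
wrist_force: [0.2, 0.2, -0.8]
finger_gap: 40.0
finger_force: 0.0
[36.3 71.4] [ 6.98526931e-01  5.26966123e-01  1.29254761e+00 -8.22630507e-05
  1.32302493e+00 -1.58221682e-01]
red 918
```

View pics/w7.png

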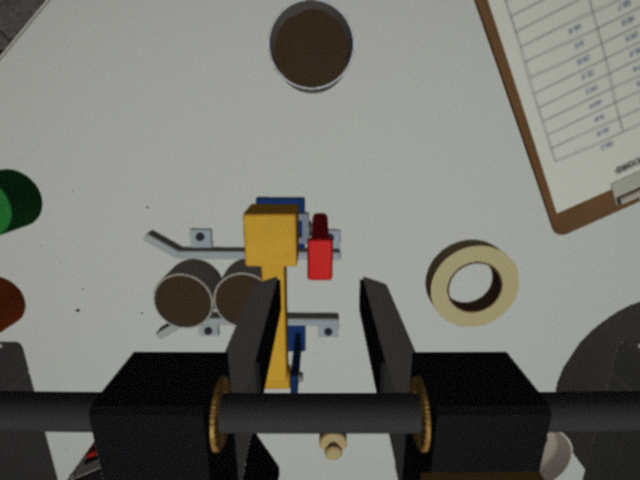

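Both cups stand touching in the lane at (185,293) and (243,291). The red grip's head is at (320,257), between the fingers.

Run:
```python
from h import *
print(rk(ray('wrist',[[320,257]],119)[0]),rk(ray('wrist',[[320,277],[320,238],[308,257],[332,257]],119)[0]),[rk(p) for p in ray('wrist',[[320,277],[320,238],[308,257],[332,257]],119)],rk(read_state()['eef_pos']))
```

```text
[36.7 75. ] [36.7 61.5] [array([36.7, 61.5]), array([36.7, 87.4]), array([29.2, 75. ]), array([44.2, 75. ])] [36.4 71.2]
```

```bash
python3 -m jog '[[34,[0.04,0,0.3],0],[34,[0,0,0.4],0],[34,[0,0,0.4],0],[34,[0,0,0.3],0],[34,[0,0,0.14],0],[34,[0,0,0.07],0],[8,[0,0,0],0],[8,[0,0,0],0],[8,[0,0,0],0],[8,[0,0,0],0],[8,[0,0,0],0],[8,[0,0,0],0],[8,[0,0,0],0]]' 35
```

```text
clock: 20.9
eef_pos: [462.7, 439.7, 88.0]
eef_rot: [3.141, 0.0, 2.428]
wrist_force: [-3.5, -3.6, 5.3]
finger_gap: 15.3
finger_force: 35.0
```

```bash
python3 -m jog '[[26,[0,0,0],0],[26,[0,0,0],0],[26,[0,0,0.04],0],[26,[0,0,0.04],0],[26,[0,0,0],0],[8,[0,0,0],0],[8,[0,0,0],0],[8,[0,0,0],0],[8,[0,0,0],0],[8,[0,0,0],0]]' 35
```

```text
clock: 21.9
eef_pos: [462.5, 439.4, 83.3]
eef_rot: [-3.141, -0.0, 2.428]
wrist_force: [-3.9, -2.8, 0.5]
finger_gap: 15.1
finger_force: 35.0
```

```bash
python3 -m jog '[[8,[0,0.05,0],0],[8,[0,0.06,0],0],[8,[0,0.06,0],0],[8,[0,0.06,0],0],[8,[0,0.06,0],0],[8,[0,0.05,0],0],[8,[0,0,0],0]]'
python3 - <<'E'
from h import *
s=read_state();f=s['wrist_force'];print(rk(s['eef_pos']),np.cos(t)*f[0]+np.sin(t)*f[1],s['finger_gap'])
E
```

```text
clock: 22.6
eef_pos: [473.6, 452.2, 83.2]
eef_rot: [-3.14, 0.0, 2.428]
wrist_force: [-4.8, -5.7, 1.3]
finger_gap: 15.3
finger_force: 35.0
[53.6 73.8] -7.474480272827762 15.327565363424533
```

```bash
python3 -m jog '[[8,[-0.03,0,-0.08],0],[8,[-0.04,0,-0.07],0],[8,[-0.04,0,-0.075],0],[8,[-0.04,0,-0.075],0],[8,[-0.045,0,-0.07],0],[8,[-0.045,0,-0.07],0],[8,[-0.095,0,-0.135],0],[8,[-0.1,0,-0.13],0],[8,[0,0,0],0]]'
python3 - <<'E'
from h import *
s=read_state();print(rk(s['eef_pos']))
E
```

```text
clock: 23.5
eef_pos: [489.9, 437.7, 118.6]
eef_rot: [-3.14, -0.001, 2.428]
wrist_force: [-6.4, -4.3, -2.5]
finger_gap: 15.3
finger_force: 35.0
[53.3 51.9]
```

```bash
python3 -m jog '[[8,[-0.11,0,-0.125],0],[8,[-0.12,0,-0.12],0],[8,[-0.125,0,-0.11],0],[8,[-0.13,0,-0.105],0],[8,[-0.135,0,-0.095],0],[8,[-0.14,0,-0.085],0],[8,[-0.075,0,-0.04],0],[8,[-0.07,0,-0.04],0],[8,[0,0,0],0],[8,[0,0,0],0]]'
python3 - <<'E'
from h import *
from scipy.optimize import least_squares
s=read_state();print(rk(s['eef_pos']),s['finger_gap'])
def W(P):
    P=np.asarray(P,float);return np.c_[x0+np.cos(t)*P[:,0]-np.sin(t)*P[:,1],y0+np.sin(t)*P[:,0]+np.cos(t)*P[:,1],P[:,2]]
for c in('scene','side'):
    im=camera(c).astype(int);
    yel=(im[...,0]>150)&(im[...,0]-im[...,2]>110)&(im[...,1]>90)
    yel=yel&(np.indices(yel.shape)[0]<260)&(np.abs(np.indices(yel.shape)[1]-(300 if c=='scene' else 345))<60)
    v,u=np.where(yel);print(c,len(u),'yellow cols',u.min(),u.max(),'rows',v.min(),v.max(), 'centroid',u.mean().round(1),v.mean().round(1))
    for th in(0,.55,.65,.75):
        cc,ss=np.cos(th),np.sin(th)
        Q=[(x,-56+cc*(y-(-60))-ss*(z-62),62+ss*(y+60)+cc*(z-62)) for x in(-19,19) for y in(49,89) for z in(44,82)]
        p=proj(c,W(Q));print('  coupler pred',th,p.min(0).round(),p.max(0).round())
    for r in regions_of(c,'cup_a')[:6]: print('  cup',round(r['conf'],2),np.round(r['rect']).tolist(),rk(ray(c,r['rect'][:2],20)[0]))
    a=im[130:290,220:420].astype(np.uint8)
E
```

```text
clock: 24.5
eef_pos: [523.6, 408.5, 154.2]
eef_rot: [-3.139, -0.001, 2.428]
wrist_force: [-8.5, -3.7, -1.2]
finger_gap: 15.6
finger_force: 35.0
[53.3  7.4] 15.559473740987995
scene 299 yellow cols 289 337 rows 173 213 centroid 311.8 190.9
  coupler pred 0 [280. 198.] [298. 218.]
  coupler pred 0.55 [284. 176.] [306. 200.]
  coupler pred 0.65 [286. 173.] [309. 197.]
  coupler pred 0.75 [289. 170.] [312. 195.]
  cup 0.88 [292.0, 289.0, 24.0, 28.0] [-283.    -9.7]
  cup 0.77 [308.0, 241.0, 21.0, 23.0] [-85.4  -2.2]
  cup 0.73 [247.0, 209.0, 23.0, 23.0] [ 33.8 213.6]
  cup 0.68 [309.0, 211.0, 61.0, 92.0] [58.2 29.7]
  cup 0.65 [308.0, 229.0, 19.0, 17.0] [-29.1  11.8]
  cup 0.64 [258.0, 277.0, 19.0, 24.0] [-256.8   85.9]
side 604 yellow cols 339 371 rows 143 230 centroid 353.7 193.2
  coupler pred 0 [328. 182.] [349. 207.]
  coupler pred 0.55 [332. 165.] [356. 190.]
  coupler pred 0.65 [333. 164.] [357. 188.]
  coupler pred 0.75 [335. 163.] [359. 186.]
  cup 0.88 [248.0, 230.0, 19.0, 27.0] [-242.8   81.2]
  cup 0.75 [337.0, 207.0, 81.0, 98.0] [-2.2 76.6]
  cup 0.64 [342.0, 228.0, 26.0, 25.0] [-24.3  -0.5]
  cup 0.63 [251.0, 259.0, 14.0, 19.0] [-269.7  -16.7]
  cup 0.62 [319.0, 234.0, 24.0, 26.0] [-85.8   1.6]
```

```bash
python3 -m jog '[[8,[0,0,0],0],[8,[0,0,0],0],[8,[0,0,0],0],[8,[0,0,0],0],[8,[0,0,0],0]]' 40
python3 -c "
from h import *
cv=camera('scene').astype(int);y=(cv[...,0]>150)&(cv[...,0]-cv[...,2]>110)&(cv[...,1]>90);v,u=np.where(y[:260,240:360]);print(u.min()+240,v.min())
print(sign_off())"
```

```text
clock: 25.2
eef_pos: [523.5, 408.6, 154.1]
eef_rot: [-3.139, -0.001, 2.428]
wrist_force: [-8.1, -2.5, 0.6]
finger_gap: 15.2
finger_force: 40.0
288 173
the job is handed in; nothing more can be done
None
```

I handed the job in at about 25 s: both cups stand in single file against the paddle, and the arm holds the unlatched gate up at about 0.7 rad (40°), estimated from the arm's path and a rough scene-camera check; the bystanders were never approached, and I did not re-measure them at the end.

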